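# Re-rack hot-air nozzles in reverse order

### The job

Taking the phone apart is done, and putting it together needs the hot-air nozzles in the opposite order: move all four nozzles from the full stand to the empty one, in reverse order. The nozzle next to the end plate on the full stand goes to the pocket farthest from the end plate on the empty stand, and so on along the row, one nozzle in each pocket. Never tip a nozzle over, and leave each standing upright on the floor of its pocket, outlet up.

Things in the scene. Friction and masses are not known exactly. Their poses are not given: they have to be found in the camera images.
- stand_full: the stand that holds the nozzles at the start: a fixed flat aluminium rail, 280 mm long (x), 62 mm wide (y), 15 mm high, with an upright aluminium end plate (6 mm thick, 62 mm wide, 45 mm high) at its +x end. Origin: middle of the rail, on its underside (table height); x runs along the row towards the end plate, z up. It carries four square black pockets in a row, 60 mm apart, centred at x = +90, +30, -30 and -90 mm, y = 0.
- stand_empty: the empty stand, alike in every way, the end plate again at its +x end: same origin and axes, rail 280 x 62 x 15 mm, end plate 45 mm high, four fixed empty square black pockets centred at x = +90, +30, -30 and -90 mm, y = 0. Each pocket is 50 x 50 mm outside, 44 x 44 mm inside, with its inner floor 18 mm and its rim 22 mm above the table. Nozzles stand on the inner floor.
- mid_tube (a point): steel hot-air nozzle with a thin round outlet: a body 30 mm in diameter and 50 mm high, then a cone to a tube 12 mm in diameter; 76 mm high, about 70 g, loose, standing upright with the outlet up. The point is on its axis, half-way up (38 mm above its foot); z is its axis, the yaw is of no consequence.
- mid_square (a point): steel hot-air nozzle with a square outlet: a round body 30 mm in diameter and 44 mm high, a 22 x 22 mm square hood above; 64 mm high, about 70 g, loose, standing upright with the outlet up. The point is on its axis, half-way up (32 mm above its foot); z is its axis, the yaw is of no consequence.
- mid_wide (a point): steel hot-air nozzle with a wide round outlet: a plain cylinder 30 mm in diameter and 60 mm high, its black opening 25 mm wide, about 70 g, loose, standing upright with the outlet up. The point is on its axis, half-way up (30 mm above its foot); z is its axis, the yaw is of no consequence.
- mid_blade (a point): steel hot-air nozzle with a flat slot outlet: a round body 30 mm in diameter and 48 mm high, a flat 28 x 9 mm outlet above; 70 mm high, about 70 g, loose, standing upright with the outlet up. The point is on its axis, half-way up (35 mm above its foot); z is its axis, the yaw is of no consequence.
- seat_tube: the square black pocket on the full stand in which the tube nozzle stands at the start, fixed, so it keeps telling where in the row that nozzle came from: 50 x 50 mm outside, 44 x 44 mm inside. Origin: centre of its underside, 15 mm above the table; inner floor 3 mm and rim 7 mm above the origin; axes as the stand's.
- seat_square: the square black pocket on the full stand in which the square nozzle stands at the start, fixed, so it keeps telling where in the row that nozzle came from: 50 x 50 mm outside, 44 x 44 mm inside. Origin: centre of its underside, 15 mm above the table; inner floor 3 mm and rim 7 mm above the origin; axes as the stand's.
- seat_wide: the square black pocket on the full stand in which the wide nozzle stands at the start, fixed, so it keeps telling where in the row that nozzle came from: 50 x 50 mm outside, 44 x 44 mm inside. Origin: centre of its underside, 15 mm above the table; inner floor 3 mm and rim 7 mm above the origin; axes as the stand's.
- seat_blade: the square black pocket on the full stand in which the blade nozzle stands at the start, fixed, so it keeps telling where in the row that nozzle came from: 50 x 50 mm outside, 44 x 44 mm inside. Origin: centre of its underside, 15 mm above the table; inner floor 3 mm and rim 7 mm above the origin; axes as the stand's.

How it is judged:
At the end, for the whole second after the job is handed in: Each nozzle stands upright (0.1 rad), at rest and released on a pocket floor of the empty stand, within 12 mm of the pocket centre along and across the row, in reverse order: from the pocket at +90 mm (next to the end plate) to -90, +30 to -30, -30 to +30, -90 to +90 (((x of seat_tube in the frame of stand_full between 0.06 and 0.12 m and x of mid_tube in the frame of stand_empty between -0.102 and -0.078 m) or (x of seat_tube in the frame of stand_full between 0 and 0.06 m and x of mid_tube in the frame of stand_empty between -0.042 and -0.018 m) or (x of seat_tube in the frame of stand_full between -0.06 and 0 m and x of mid_tube in the frame of stand_empty between 0.018 and 0.042 m) or (x of seat_tube in the frame of stand_full between -0.12 and -0.06 m and x of mid_tube in the frame of stand_empty between 0.078 and 0.102 m)) and y of mid_tube in the frame of stand_empty between -0.012 and 0.012 m and z of mid_tube in the frame of stand_empty between 0.052 and 0.059 m and angle between each of mid_tube, mid_square, mid_wide, mid_blade's own z axis and vertical below 0.1 rad and linear speed of each of nozzle_tube, nozzle_square, nozzle_wide, nozzle_blade below 0.02 m/s and ((x of seat_square in the frame of stand_full between 0.06 and 0.12 m and x of mid_square in the frame of stand_empty between -0.102 and -0.078 m) or (x of seat_square in the frame of stand_full between 0 and 0.06 m and x of mid_square in the frame of stand_empty between -0.042 and -0.018 m) or (x of seat_square in the frame of stand_full between -0.06 and 0 m and x of mid_square in the frame of stand_empty between 0.018 and 0.042 m) or (x of seat_square in the frame of stand_full between -0.12 and -0.06 m and x of mid_square in the frame of stand_empty between 0.078 and 0.102 m)) and y of mid_square in the frame of stand_empty between -0.012 and 0.012 m and z of mid_square in the frame of stand_empty between 0.046 and 0.053 m and ((x of seat_wide in the frame of stand_full between 0.06 and 0.12 m and x of mid_wide in the frame of stand_empty between -0.102 and -0.078 m) or (x of seat_wide in the frame of stand_full between 0 and 0.06 m and x of mid_wide in the frame of stand_empty between -0.042 and -0.018 m) or (x of seat_wide in the frame of stand_full between -0.06 and 0 m and x of mid_wide in the frame of stand_empty between 0.018 and 0.042 m) or (x of seat_wide in the frame of stand_full between -0.12 and -0.06 m and x of mid_wide in the frame of stand_empty between 0.078 and 0.102 m)) and y of mid_wide in the frame of stand_empty between -0.012 and 0.012 m and z of mid_wide in the frame of stand_empty between 0.044 and 0.051 m and ((x of seat_blade in the frame of stand_full between 0.06 and 0.12 m and x of mid_blade in the frame of stand_empty between -0.102 and -0.078 m) or (x of seat_blade in the frame of stand_full between 0 and 0.06 m and x of mid_blade in the frame of stand_empty between -0.042 and -0.018 m) or (x of seat_blade in the frame of stand_full between -0.06 and 0 m and x of mid_blade in the frame of stand_empty between 0.018 and 0.042 m) or (x of seat_blade in the frame of stand_full between -0.12 and -0.06 m and x of mid_blade in the frame of stand_empty between 0.078 and 0.102 m)) and y of mid_blade in the frame of stand_empty between -0.012 and 0.012 m and z of mid_blade in the frame of stand_empty between 0.049 and 0.056 m); the robot touches nothing.
It fails at once if a nozzle is tipped over (more than 0.8 rad from upright) (angle between any of mid_tube, mid_square, mid_wide, mid_blade's own z axis and vertical above 0.8 rad).
It also fails if it takes over 102 s, if anything falls off the work surface, if the arm or the gripper's body presses on something with over 40 N, if the wrist force passes 120 N, or if a joint passes its speed limit or range.

### The arm

A 7-joint arm with a two-finger parallel gripper is mounted at the origin on the work surface. World frame = base frame: x ahead of the robot, y to its left, z up, the work surface at z = 0. Lengths are in m, angles in rad, forces in N, time in s.
With the tool pointing down it reaches from about 0.425 to 0.925 m from the base axis. Payload 6.8 kg.
Tool frame: the origin (TCP) lies midway between the tips of the shut fingers; the grasp point (between the pads) lies behind it (tcp_to_grasp is the z of the grasp point in the tool frame, in m); z points along the fingers, y is the line along which they close (so a half turn about z gives the same grasp; the last joint's range is limited). The gripper opens to 85 mm and grips with 20 to 120 N. Pads are 22 mm wide; open, the fingers measure 114 mm over their backs; the gripper's body (76 mm by 85 mm) begins 54 mm behind the grasp point. The pads swing forward as they close: fully open they stand 13 mm farther back than shut.
Start: joints at [1.075, 0.477, 0.022, 1.555, -0.011, 1.109, -0.083], TCP at [0.255, -0.625, 0.192] pointing down, gripper open.
Joint ranges: [-2.96, 2.96], [-0.34, 2.1], [-1.41, 1.46], [0.24, 2.44], [-1.37, 4.51], [0.17, 1.92], [-2.96, 2.96]. Speed limits (rad/s): [2.39, 2.39, 3.14, 3.14, 3.14, 3.14, 3.14].

### API

Orientations are given as a unit quaternion [x, y, z, w].
In Python, from bench import move_ptp, move_l, move_joints, grip, hold, ik, capture, Unreachable, sign_off, read_t, read_joint_pos, read_joint_velocities, read_tau, read_ee_pos, read_ee_rot, read_contact_force, read_torque, read_width, read_finger_force, tcp_to_grasp gives the robot as it stands. The module is installed in compiled form; this text tells all that it offers. Calls block until the motion is done:
- move_ptp(position, orientation): joint-space move of the TCP to a pose.
- move_l(position, rotation=None, feed=0.15): straight line of the TCP; rotation=None keeps the orientation; feed is the mean speed in m/s.
- move_joints(angles): joint-space move.
- grip(opening): finger opening in m; the grip force is fixed at half the most; returns when the fingers have stopped.
- hold(seconds).
- ik(position, orientation): joint angles nearest the present ones, or None.
- capture(name): name is "scene" or "top" or "wrist"; returns a dict with "image" (480x640x3 uint8, red, green, blue), "range_z" (480x640 float32, m along the optical axis (not along the pixel's ray), 0 where there is no reading), "fx", "fy", "cx", "cy" (pixels), "xyz" and "rotation" of the camera in the world. Camera axes: x right, y up, looking along -z (the intrinsics and any distortion apply to the point x, -y, -z); pixel columns grow to the right and rows downward; lengths in m; the calibration is good to about 2 mm. A picture is of the moment at which its call begins.
A pose or a line that the arm cannot do raises Unreachable and nothing moves.
- sign_off(): hands the job in; it is judged then, once.
Readings, each from a call of its own:
- read_t(): time.
- read_joint_pos(): joint angles.
- read_joint_velocities(): joint speeds.
- read_tau(): joint torques, N m.
- read_ee_pos(): TCP position.
- read_ee_rot(): TCP orientation.
- read_contact_force(): force on the tool from outside, world axes, zero at the start.
- read_torque(): the same for the moment, N m.
- read_width(): finger opening in m.
- read_finger_force(): force on a finger pad.
Only numpy, scipy, OpenCV 4.12 (cv2) and the standard library are available. Lean on these libraries where they do the work, as an engineer would, in place of code of your own. Each camera call takes 0.05 s, during which the arm holds its last target. There are 200 camera calls.

## Working session

There is one attempt and no reset: what is moved stays moved. The work goes in short steps, each a Python script; the robot and the scene stay as the last script left them, time stands still between calls to the robot, and variables do not carry over. Pictures are saved under pics/ and viewed, at most 14 in all, crops included, and the job is handed in when it is done.

```bash
mkdir -p pics
python3 - <<'E'
from bench import *
import cv2,numpy as np,pickle
for n in("top","scene"):
    c=capture(n); pickle.dump(c,open(n+".pkl","wb")); cv2.imwrite(f"pics/{n}0.png",c["image"][:,:,::-1])
    print(n,c["fx"],c["fy"],c["cx"],c["cy"],c["xyz"],c["rotation"],c.keys())
print(tcp_to_grasp,read_t(),read_ee_pos(),read_ee_rot(),read_width())
E
```

```text
top 512.7892411225699 512.7892411225699 327.7627922347934 229.90613234651886 [ 0.33934555 -0.00096898  0.95270556] [-0.0707279   0.07343893  0.70443093 -0.7024111 ] dict_keys(['image', 'range_z', 'fx', 'fy', 'cx', 'cy', 'xyz', 'rotation'])
scene 476.5930902631949 476.5930902631949 316.5454386851148 242.79575624372484 [ 1.18320864 -0.08741261  0.58271176] [0.32400352 0.29176517 0.60492797 0.66630095] dict_keys(['image', 'range_z', 'fx', 'fy', 'cx', 'cy', 'xyz', 'rotation'])
-0.0187 0.1 [ 0.25499669 -0.62433772  0.19082952] [ 9.81264351e-01  1.92664484e-01 -2.10539681e-04 -7.91719575e-04] 0.08547535989129425
```

View pics/top0.png

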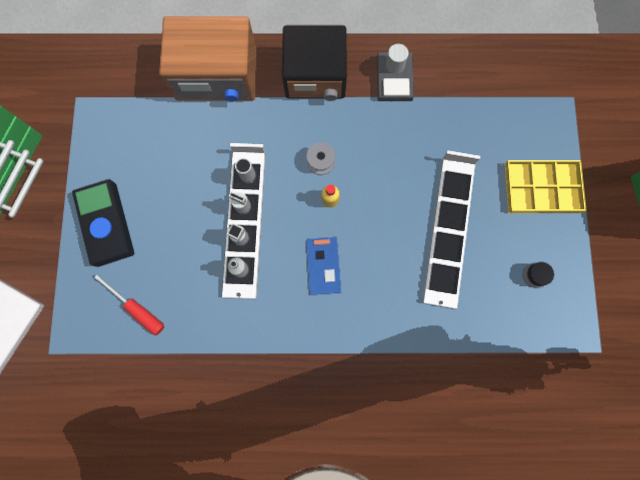

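View pics/scene0.png

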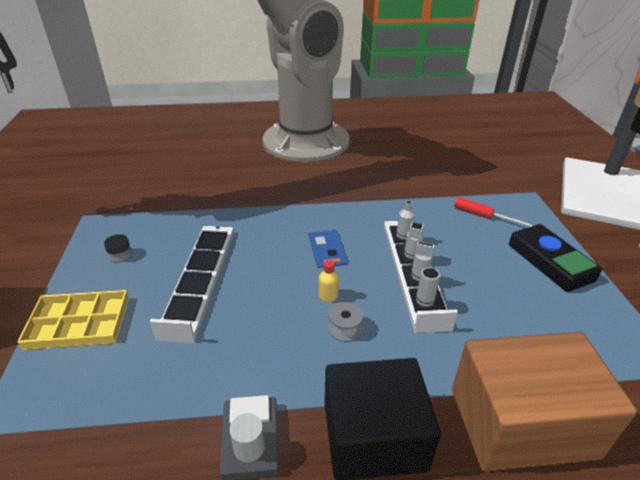

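```bash
cat > h.py <<'E'
from scipy.spatial.transform import Rotation as R
import numpy as np,cv2
def cloud(c):
    v,u=np.mgrid[:480,:640]; z=c["range_z"]
    p=np.stack([(u-c["cx"])/c["fx"]*z,-(v-c["cy"])/c["fy"]*z,-z],-1)
    return p@R.from_quat(c["rotation"]).as_matrix().T+c["xyz"]
E
python3 - <<'E'
from h import *
import pickle
for n in("top","scene"):
    c=pickle.load(open(n+".pkl","rb"));P=cloud(c);ok=c["range_z"]>0
    print(n,"table z",np.median(P[ok&(abs(P[...,0]-.45)<.03)&(abs(P[...,1])<.2)][:,2]))
    hsv=cv2.cvtColor(c["image"],cv2.COLOR_RGB2HSV)
    for lab,y0,y1 in(("full",.08,.26),("empty",-.34,-.14)):
        m=ok&(P[...,1]>y0)&(P[...,1]<y1)&(P[...,0]>.25)&(P[...,0]<.65)
        r=P[m&(P[...,2]>.008)&(P[...,2]<.026)]
        im=(m&(P[...,2]>.008)&(P[...,2]<.026)).astype(np.uint8)
        k,l,s,_=cv2.connectedComponentsWithStats(im); b=1+s[1:,4].argmax(); r=P[l==b]
        rc=cv2.minAreaRect(r[:,:2].astype(np.float32)*1000); print(lab,rc,len(r),"medz",np.median(r[:,2]))
        pl=P[m&(P[...,2]>.036)&(P[...,2]<.05)&(hsv[...,2]>0)]
        im=(m&(P[...,2]>.045)).astype(np.uint8)
        k,l,s,ce=cv2.connectedComponentsWithStats(im)
        for i in range(1,k):
            if s[i,4]>15:
                q=P[l==i]; t=q[q[:,2]>q[:,2].max()-.012]
                print("  blob",ce[i].round(),s[i,4],"top z",q[:,2].max().round(4),"mean",q.mean(0).round(4),"topmean",((t.min(0)+t.max(0))/2).round(4))
E
```

```text
top table z 0.0008858809443655913
full ((530.0113525390625, 154.33531188964844), (62.43910217285156, 242.04598999023438), 87.94574737548828) 3138 medz 0.015512920548499287
  blob [244. 168.] 277 top z 0.0808 mean [0.6357 0.1459 0.071 ] topmean [0.6376 0.147  0.0748]
  blob [238. 200.] 276 top z 0.0902 mean [0.5764 0.1537 0.0711] topmean [0.5792 0.1559 0.0848]
  blob [236. 233.] 271 top z 0.0855 mean [0.5165 0.155  0.073 ] topmean [0.5189 0.1571 0.0795]
  blob [236. 266.] 262 top z 0.0959 mean [0.4585 0.1535 0.0723] topmean [0.4606 0.1557 0.0904]
empty ((523.9813232421875, -231.00274658203125), (63.12930679321289, 264.39697265625), 79.73868560791016) 4557 medz 0.015912209991130633
scene table z 0.002565988728968349
full ((530.6929931640625, 139.9406280517578), (33.44790267944336, 239.04571533203125), 88.05901336669922) 1274 medz 0.01819689619805931
  blob [418. 244.] 1334 top z 0.0965 mean [0.5533 0.1517 0.0702] topmean [0.5236 0.1556 0.0905]
empty ((521.099853515625, -229.53297424316406), (63.460533142089844, 256.98895263671875), 79.65044403076172) 3391 medz 0.018615261081944
```

Run:
```python
from bench import *
from h import *
import pickle
for n,p,th in(("e",[.50,-.22,.33],-10.26),("f",[.51,.155,.36],-2.05)):
    t=np.radians(th)/2
    move_ptp(p,[np.cos(t),np.sin(t),0,0]); c=capture("wrist")
    c["ee"]=read_ee_pos(); pickle.dump(c,open(f"w{n}.pkl","wb")); cv2.imwrite(f"pics/w{n}.png",c["image"][:,:,::-1])
    print(n,read_t(),c["ee"],c["xyz"],c["fx"],R.from_quat(c["rotation"]).as_matrix().round(2).tolist(),read_joint_pos())
```

```text
e 1.9417 [ 0.49955674 -0.22109188  0.32964143] [ 0.57656529 -0.23457266  0.51207673] 375.0757966713891 [[-0.18, 0.94, 0.3], [-0.98, -0.17, -0.05], [0.0, -0.31, 0.95]] [ 0.4040772   0.16740537 -0.11784848  1.6710572   0.02059494  1.30489136
 -1.46905803]
f 3.4 [0.51059062 0.15301936 0.35971196] [0.58874341 0.15083402 0.54216739] 375.0757966713891 [[-0.04, 0.95, 0.31], [-1.0, -0.04, -0.01], [0.0, -0.31, 0.95]] [-0.03467985  0.153289   -0.4260037   1.63216144  0.06494909  1.37070068
 -2.07898306]
```

Run:
```python
import cv2,numpy as np
a=cv2.imread("pics/we.png");b=cv2.imread("pics/wf.png")
cv2.imwrite("pics/we1.png",cv2.resize(a,(800,600)));cv2.imwrite("pics/wf1.png",cv2.resize(b,(800,600)))
```

```text
(no output)
```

View pics/we1.png

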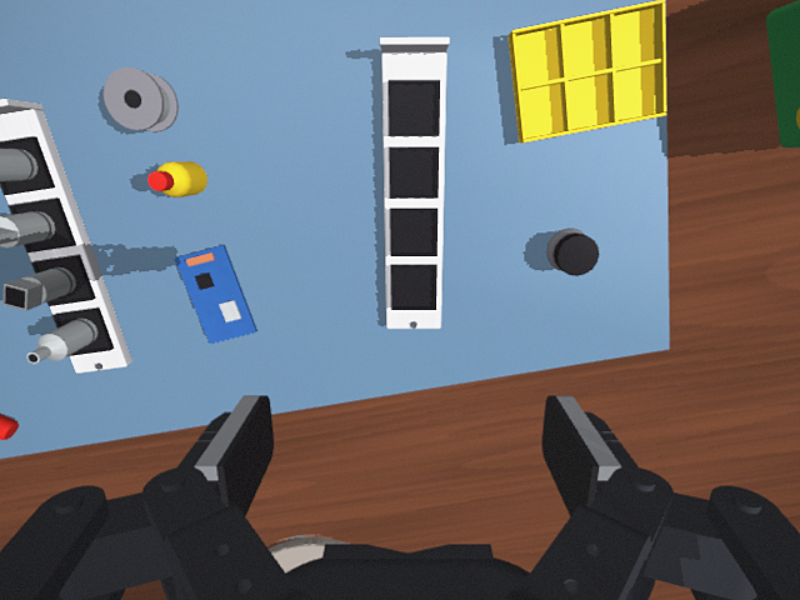

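View pics/wf1.png

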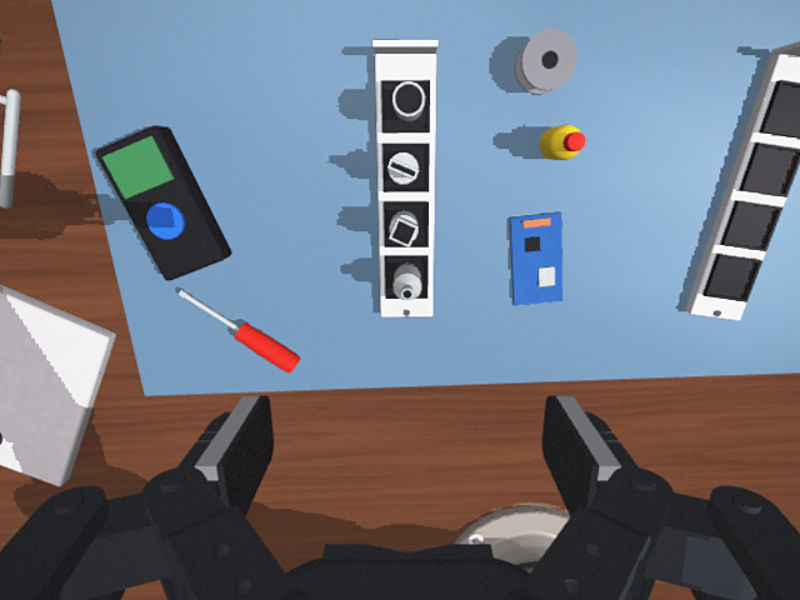

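```bash
cat >> h.py <<'E'
def pix(c,u,v,z):
    d=R.from_quat(c["rotation"]).apply([(u-c["cx"])/c["fx"],-(v-c["cy"])/c["fy"],-1])
    return c["xyz"]+d*(z-c["xyz"][2])/d[2]
E
python3 - <<'E'
from h import *
import pickle
def rail(c,y0,y1):
    P=cloud(c);ok=c["range_z"]>0
    im=(ok&(P[...,1]>y0)&(P[...,1]<y1)&(P[...,0]>.25)&(P[...,0]<.75)&(P[...,2]>.008)&(P[...,2]<.028)).astype(np.uint8)
    k,l,s,_=cv2.connectedComponentsWithStats(im); r=P[l==1+s[1:,4].argmax()]
    print(cv2.minAreaRect(r[:,:2].astype(np.float32)*1000),"medz",np.median(r[:,2]))
    return P
for n,y,pts in(("we",(-.34,-.14),[(414,108,.022),(413.5,172,.022),(413.5,233,.022),(413.5,287,.022)]),
  ("wf",(.08,.26),[(408,100,.078),(404,168,.088),(404,232,.082),(407,294,.094),(405.5,106,.022),(405.5,167,.022),(406,225,.022),(406,275,.022)])):
    c=pickle.load(open(n+".pkl","rb")); P=rail(c,*y)
    for u,v,z in pts: print(pix(c,u*.8,v*.8,z).round(4), P[int(v*.8),int(u*.8)].round(4))
T=lambda o,t:[(np.array(o)+s*np.array([np.cos(np.radians(t)),np.sin(np.radians(t))])).round(1).tolist() for s in(90,30,-30,-90)]
print(T((531.7,-232.4),-10.26),T((549,153.66),-2.05))
E
```

```text
((532.0885009765625, -233.01467895507812), (62.09333801269531, 280.01824951171875), 79.76971435546875) medz 0.01744910292651808
[ 0.6196 -0.2496  0.022 ] [ 0.6203 -0.2496  0.0192]
[ 0.5613 -0.2387  0.022 ] [ 0.562  -0.2379  0.0179]
[ 0.501 -0.228  0.022] [ 0.501  -0.227   0.0175]
[ 0.4435 -0.2178  0.022 ] [ 0.4435 -0.2167  0.0181]
((549.5610961914062, 153.7132110595703), (62.10053634643555, 279.4831237792969), 87.95903015136719) medz 0.01662683489785277
[0.6381 0.1474 0.078 ] [0.6381 0.1479 0.0782]
[0.5792 0.1534 0.088 ] [0.5797 0.1536 0.088 ]
[0.5191 0.1559 0.082 ] [0.5198 0.1561 0.0815]
[0.4593 0.1553 0.094 ] [0.4597 0.156  0.0943]
[0.6385 0.1498 0.022 ] [0.6339 0.1503 0.0797]
[0.5788 0.1521 0.022 ] [0.5808 0.1524 0.0884]
[0.5176 0.154  0.022 ] [0.526  0.1546 0.0829]
[0.461  0.1563 0.022 ] [0.4729 0.1568 0.0702]
[[620.3, -248.4], [561.2, -237.7], [502.2, -227.1], [443.1, -216.4]] [[638.9, 150.4], [579.0, 152.6], [519.0, 154.7], [459.1, 156.9]]
```

```bash
cat > job.py <<'E'
from bench import *
from h import *
Q=lambda d:[np.cos(np.radians(d)/2),np.sin(np.radians(d)/2),0,0]
qf,qe=Q(-2.05),Q(-10.24)
d=np.array([np.cos(np.radians(-10.24)),np.sin(np.radians(-10.24))]); O=np.array([.5321,-.2330])
Z,H=.029,.165
def carry(src,s):
    p=O+s*d
    move_ptp([*src,H],qf); move_l([*src,Z],feed=.12); e=read_ee_pos(); print("at",e.round(4),read_contact_force().round(1))
    grip(.02); print("grip",round(read_width(),4),read_finger_force(),read_t())
    move_l([*src,H],feed=.12)
    move_ptp([*p,H],qe); move_l([*p,Z+.012],feed=.12); move_l([*p,Z+.001],feed=.03)
    print("down",read_ee_pos().round(4),p.round(4),read_contact_force().round(1),round(read_width(),4))
    grip(.085); hold(.2); move_l([*p,H],feed=.12); print("t",read_t(),read_width())
E
python3 - <<'E'
from job import *
carry((.638,.1474),-.09)
move_ptp([.47,-.217,.33],qe)
c=capture("wrist"); cv2.imwrite("pics/c1.png",c["image"][:,:,::-1])
E
```

```text
at [0.6387 0.1477 0.0299] [0.1 0.6 0.8]
grip 0.0256 58.83926868438721 6.1917
down [ 0.4434 -0.217   0.0298] [ 0.4435 -0.217 ] [ 0.2  0.6 -1.1] 0.026
t 12.7833 0.08476361106185888
```

View pics/c1.png

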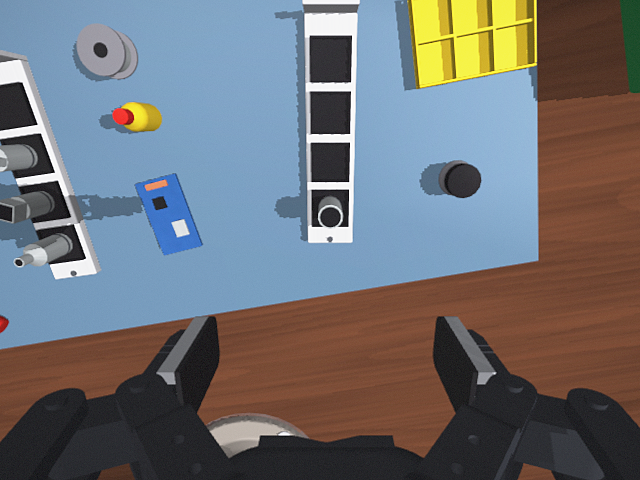

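The wide nozzle stands upright in the nearest pocket, its top at about (330,215). I'll carry the other three the same way.

Run:
```python
from job import *
for s,x in(((.5792,.1534),-.03),((.5191,.1559),.03),((.4593,.1555),.09)): carry(s,x)
move_ptp([.47,-.217,.36],qe)
c=capture("wrist"); cv2.imwrite("pics/c2.png",c["image"][:,:,::-1])
import pickle; pickle.dump(c,open("c2.pkl","wb"))
P=cloud(c); b=R.from_euler('z',-10.24,degrees=True).as_matrix()
L=(P-[*O,0])@b
for s in(.09,.03,-.03,-.09):
    m=(abs(L[...,0]-s)<.028)&(abs(L[...,1])<.028)&(L[...,2]>.055); q=L[m]; top=q[q[:,2]>q[:,2].max()-.006]
    print(s,top.mean(0).round(4),q[:,2].max())
print(read_t())
```

```text
at [0.5799 0.1537 0.0298] [ 0.4  0.1 -0.1]
grip 0.0258 58.6502905364614 16.9667
down [ 0.5024 -0.2276  0.0298] [ 0.5026 -0.2277] [ 0.5  0.3 -0.6] 0.0255
t 23.475 0.08497957807317784
at [0.5197 0.1562 0.0297] [ 0.3  0.6 -0.2]
grip 0.0241 58.609027198981494 26.8
down [ 0.5615 -0.2383  0.0298] [ 0.5616 -0.2383] [-0.   0.4 -1.1] 0.0242
t 33.35 0.0849821811090095
at [0.4599 0.1558 0.0296] [-0.1 -0.1  0.1]
grip 0.021 38.125240163644776 36.8
down [ 0.6205 -0.2489  0.0298] [ 0.6207 -0.249 ] [ 1.2  0.6 -0.6] 0.0198
t 43.5083 0.08525421415752125Traceback (most recent call last):
  File "<stdin>", line 9, in <module>
    return umr_maximum(a, axis, None, out, keepdims, initial, where)
ValueError: zero-size array to reduction operation maximum which has no identity
```

View pics/c2.png

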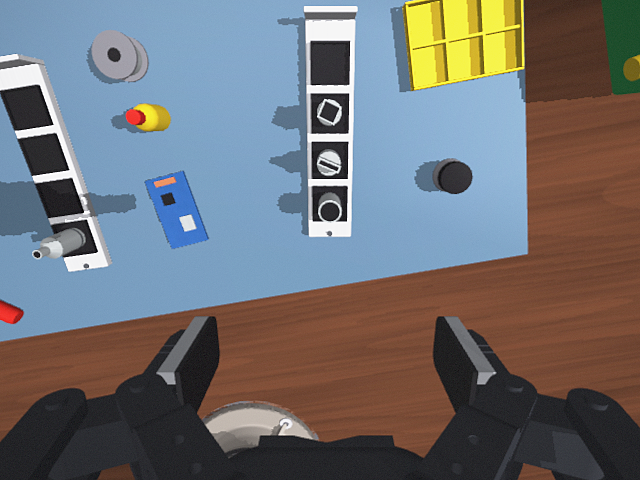

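The square, blade and wide nozzles are placed at (330,112), (329,162) and (330,210). The tube slipped from the grip and is still upright in its pocket, around (75,240). I'll look from close by.

Run:
```python
from job import *
move_ptp([.42,.157,.25],qf)
c=capture("wrist"); import pickle; pickle.dump(c,open("c3.pkl","wb"))
cv2.imwrite("pics/c3.png",cv2.resize(c["image"][:,:,::-1],(800,600)))
P=cloud(c); Of=np.array([.5496,.1537,0]); L=(P-Of)@R.from_euler('z',-2.05,degrees=True).as_matrix()
for z0,z1 in((.03,.06),(.085,.1)):
    m=(abs(L[...,0]+.09)<.05)&(abs(L[...,1])<.04)&(L[...,2]>z0)&(L[...,2]<z1); q=P[m]; print(len(q),q.min(0).round(4),q.max(0).round(4),q.mean(0).round(4))
c2=pickle.load(open("c2.pkl","rb")); 
L=(cloud(c2)-[*O,0])@R.from_euler('z',-10.24,degrees=True).as_matrix()
for s in(.03,-.03,-.09):
    m=(abs(L[...,0]-s)<.028)&(abs(L[...,1])<.028)&(L[...,2]>.055); q=L[m]; top=q[q[:,2]>q[:,2].max()-.006]
    print(s,((top.min(0)+top.max(0))/2).round(4),q[:,2].max().round(4))
print(read_t())
```

```text
45 [0.4647 0.1419 0.0301] [0.475  0.1674 0.059 ] [0.4728 0.1547 0.0447]
150 [0.4545 0.1501 0.0875] [0.4658 0.1618 0.0959] [0.4603 0.1559 0.094 ]
0.03 [0.0143 0.0046 0.5411] 0.5411
-0.03 [-0.0472  0.      0.4887] 0.4917
-0.09 [-0.0881  0.0004  0.078 ] 0.0808
46.0417
```

View pics/c3.png

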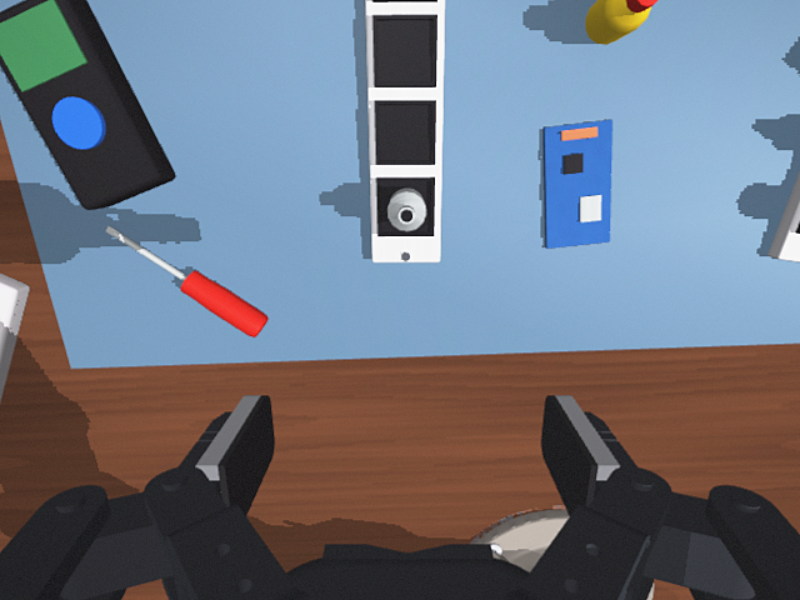

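Run:
```python
from job import *
s=(.4600,.1557)
move_ptp([*s,H],qf); move_l([*s,.027],feed=.12)
print(read_ee_pos(),R.from_quat(read_ee_rot()).as_matrix()[:,2],read_contact_force())
grip(.034); print(read_width(),read_finger_force(),read_contact_force())
a=capture("wrist")["image"]; b=capture("scene")["image"]
b=cv2.resize(b[130:330,340:500],(480,600)); a=a[:,100:540]; a=cv2.resize(a,(320,349))
o=np.zeros((600,800,3),np.uint8); o[:,:480]=b; o[:349,480:]=a; cv2.imwrite("pics/c4.png",o[:,:,::-1]); print(read_t())
```

```text
[0.46051621 0.15598595 0.02761171] [ 1.16819719e-03  3.66942846e-04 -9.99999250e-01] [-0.50584631  1.08362136  0.07413526]
0.03377771607969549 0.0 [-0.75393093  0.50923864 -0.73007769]
48.4583
```

View pics/c4.png

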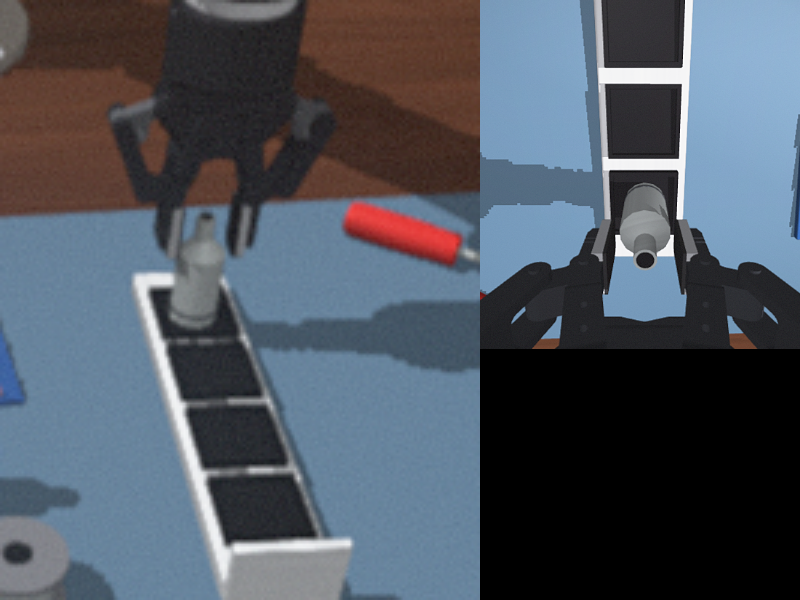

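The wrist view (inset) shows the nozzle between the pads but perhaps too far from the base or too low. I'll measure the pads by depth.

Run:
```python
from job import *
for n in("wrist","scene"):
    c=capture(n); P=cloud(c)-[*read_ee_pos()[:2],0]; ok=c["range_z"]>0
    for lab,a,b in(("left",.014,.033),("right",-.033,-.014),("mid",-.011,.011)):
        m=ok&(P[...,1]>a)&(P[...,1]<b)&(abs(P[...,0])<.035)&(P[...,2]<.12)&(P[...,2]>.027)
        for z in np.arange(.03,.12,.008):
            q=P[m&(abs(P[...,2]-z)<.004)]
            if len(q)>3: print(n,lab,z.round(3),len(q),q[:,0].min().round(3),q[:,0].max().round(3),q[:,1].min().round(3),q[:,1].max().round(3))
```

```text
wrist left 0.03 8 0.003 0.005 0.014 0.015
wrist left 0.038 7 0.003 0.005 0.014 0.015
wrist left 0.046 7 0.003 0.005 0.014 0.015
wrist left 0.054 8 0.003 0.005 0.014 0.015
wrist left 0.062 8 0.003 0.005 0.014 0.015
wrist left 0.07 151 -0.011 0.012 0.014 0.024
wrist left 0.078 409 -0.011 0.012 0.017 0.031
wrist left 0.086 509 -0.011 0.012 0.017 0.031
wrist left 0.094 597 -0.011 0.012 0.017 0.031
wrist left 0.102 817 -0.011 0.012 0.017 0.031
wrist left 0.11 601 -0.01 0.015 0.017 0.033
wrist left 0.118 682 0.006 0.015 0.017 0.033
wrist right 0.03 4 0.003 0.004 -0.014 -0.014
wrist right 0.062 5 0.003 0.004 -0.014 -0.014
wrist right 0.07 124 -0.012 0.01 -0.028 -0.014
wrist right 0.078 412 -0.012 0.011 -0.03 -0.016
wrist right 0.086 506 -0.012 0.011 -0.03 -0.016
wrist right 0.094 586 -0.012 0.011 -0.03 -0.016
wrist right 0.102 839 -0.012 0.011 -0.03 -0.016
wrist right 0.11 617 -0.01 0.013 -0.033 -0.016
wrist right 0.118 705 0.004 0.013 -0.033 -0.017
wrist mid 0.03 222 0.01 0.015 -0.011 0.011
wrist mid 0.038 236 0.009 0.015 -0.011 0.011
wrist mid 0.046 293 0.009 0.015 -0.011 0.011
wrist mid 
[... 592 characters left out ...]
3 0.013 -0.022 -0.017
scene right 0.078 21 -0.007 0.012 -0.029 -0.017
scene right 0.086 40 -0.005 0.014 -0.03 -0.016
scene right 0.094 31 -0.004 0.014 -0.029 -0.017
scene right 0.102 34 -0.003 0.013 -0.03 -0.017
scene right 0.11 24 0.004 0.014 -0.032 -0.017
scene right 0.118 33 -0.013 0.016 -0.032 -0.018
scene mid 0.03 32 0.009 0.018 -0.01 0.009
scene mid 0.038 43 0.008 0.018 -0.011 0.011
scene mid 0.046 40 0.009 0.018 -0.011 0.009
scene mid 0.054 37 0.01 0.017 -0.011 0.011
scene mid 0.062 42 0.009 0.016 -0.011 0.009
scene mid 0.07 64 -0.007 0.017 -0.011 0.011
scene mid 0.078 44 -0.001 0.013 -0.009 0.009
scene mid 0.086 23 0.003 0.008 -0.006 0.006
scene mid 0.094 34 -0.004 0.008 -0.005 0.006
```

Both cameras show the fingertips really sit about 43 mm above the reported TCP (tips at z ≈ 0.071), so the tube was being gripped on its cone. I'll grip it 27 mm lower.

Run:
```python
import job
from job import *
s=(.4600,.1557); p=O+.09*d; Z=0.0; H=.15
grip(.085); move_l([*s,Z],feed=.06); print(read_ee_pos(),read_contact_force())
grip(.02); print(read_width(),read_finger_force())
if read_width()<.023: raise SystemExit
move_l([*s,H],feed=.12); print(read_width(),read_finger_force())
move_ptp([*p,H],qe); move_l([*p,Z+.012],feed=.12); move_l([*p,Z+.001],feed=.03)
print("down",read_ee_pos(),read_contact_force(),read_width())
grip(.085); hold(.2); move_l([*p,H],feed=.12)
move_ptp([.45,-.217,.36],qe); hold(.3)
c=capture("wrist"); b=capture("top")["image"]; 
o=np.zeros((600,800,3),np.uint8); o[:480,:500]=c["image"][:,140:]; o[:480,500:]=cv2.resize(b[140:320,390:502],(300,480)); cv2.imwrite("pics/c5.png",o[:,:,::-1])
L=(cloud(c)-[*O,0])@R.from_euler('z',-10.24,degrees=True).as_matrix()
for x in(.09,.03,-.03,-.09):
    m=(abs(L[...,0]-x)<.028)&(abs(L[...,1])<.028)&(L[...,2]>.055)&(L[...,2]<.11); q=L[m]; top=q[q[:,2]>q[:,2].max()-.006]
    print(x,((top.min(0)+top.max(0))/2).round(4),q[:,2].max().round(4))
print(read_t())
```

```text
[ 4.59786075e-01  1.55859812e-01 -2.35209499e-04] [ 0.34996878 -0.26694658  0.19632441]
0.027261126818243647 58.8154085536371
0.02763218450620085 59.016298459027894
down [ 0.62053264 -0.24896925  0.00077662] [ 0.32277501  0.02115902 -0.10671433] 0.027406269168649928
0.09 [0.0896 0.0005 0.0943] 0.0971
0.03 [0.0299 0.0015 0.0825] 0.0852
-0.03 [-0.0303  0.0015  0.0883] 0.091
-0.09 [-0.0883  0.0008  0.078 ] 0.081
58.7417
```

View pics/c5.png

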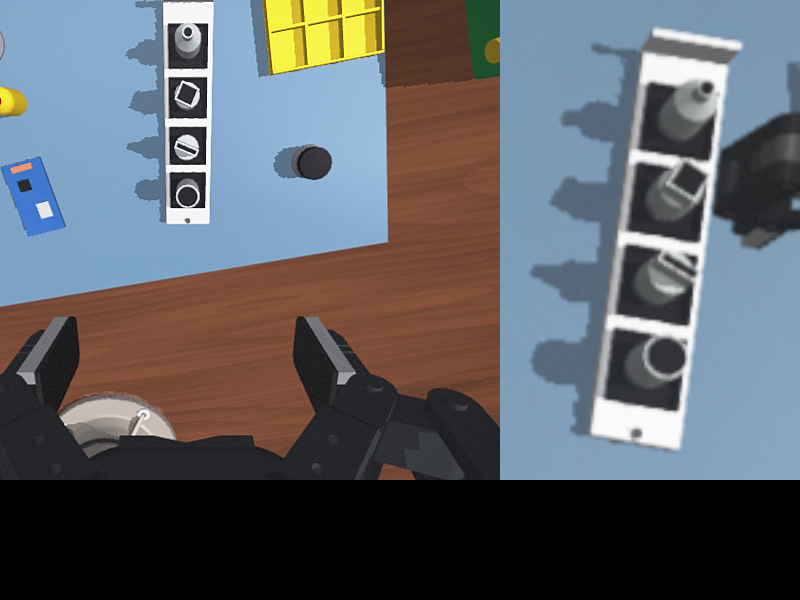

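All four stand upright within 2 mm of their pocket centres. From the end plate, at (187,40), (187,96), (187,148) and (187,195) in the left view, the order is tube, square, blade, wide, which is the reverse of the start.

```bash
python3 -c "
from bench import *
print(sign_off())"
```

```text
the job is handed in; nothing more can be done
None
```

The job is handed in at about 59 s: by the last camera check, all four nozzles stand upright in the empty stand in reverse order, within 2 mm of their pocket centres, after the tube slipped from its first grip and was re-gripped lower; no verdict was returned.

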